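# Set the lid on a foil tray with the lever press

### The job

The lidded foil tray is standing part-way in the mouth of the lid press. Push it along the press bed until it is fully home against the back stop, without lifting it, and then push the hand lever over until it snaps past centre and stays there with the pad clamped down on the lid. Grasp nothing, leave the tray clamped, and leave the other things on the table as they stand.

Things in the scene. Friction and masses are not known exactly. Their poses are not given: they have to be found in the camera images.
- press: lid press fixed on the table: steel bed 227 x 240 mm between grey side plates 218 mm high (rods to 260 mm). Origin on the table under the middle of the place where the tray belongs; x points from the open mouth (which faces the robot) to the back stop, y to its left, z up. Bed's upper face at z = 16 mm, x = -125 to +102 mm. Side plates: from x = -28 mm back, above z = 116 mm only from x = -20 mm
- press_nest (a point): on the bed's upper face where the tray belongs, axes as the press: a tray fully home has its origin here to within 3 mm in x; across (y) there are 6 mm of play to either side
- press_mouth (a point): middle of the bed's front edge, on its upper face, 125 mm in front of press_nest. The tray runs between two side guides 209 mm apart, their tops 72 mm above the table, flared in the first 40 mm
- lidded_tray: foil tray with white card lid standing in the press (the other one at the back of the table is not meant), loose, 0.12 kg. Origin: centre of its underside; x along its 157 mm side, y along its 197 mm side. Base 100 x 140 mm; walls slope out to the rim, 47 to 50 mm above the base, which a pushing finger meets first. Starts 35 to 53 mm short of home; slides with about 1 N and stops dead at the back stop
- platen: aluminium plate over the tray's place, with guide rods; x = -60 to +70 mm in the press frame. Origin: middle of its underside. With its pad it clears the table by 81 mm when open; the cross beam above it begins at x = -2 mm of the press
- pressure_pad: black rubber pad under the platen, 122 x 178 mm, driven down by the lever through a crank and link; sprung, it presses the lid with about 13 N when the lever is over. Origin: middle of its top
- press_lever (a joint): hand lever's angle about its shaft across the press (rad). 0: open, on its stop, leaning 38 degrees from vertical toward the mouth (-x of the press). Grows as it swings up and over toward the back stop. 0.66: upright. 1.01: dead centre; short of it the springs throw it back to 0, past it they snap it to the other stop at 1.26, where it stays. Takes 5 to 12 N at the grip
- lever_grip (a point): middle of the lever's black grip: round bar 72 mm long, 23 to 27 mm thick, lying along the press's y and sticking out to the left from the end of the lever's arm (13 mm thick, 41 mm right of this point). Moves with the lever on a 125 mm circle about lever_pivot
- lever_pivot (a point): point on the lever's shaft axis (along the press's y) level with the middle of the grip; 170 mm left of the press's middle, 170 mm above the table. Behind the press a shelf and microwave hang over the table, 0.3 m up, from about 100 mm behind the middle of the press
- rice_bowl: small beige bowl, 93 mm across and 64 mm high, standing right of the press; origin at the centre of its underside; to be left alone
- dip_cup_near: small white dip cup, 76 mm across and 47 mm high, standing left of the press near the lever, the one nearer the robot; origin at the centre of its underside; to be left alone
- dip_cup_far: small white dip cup, 76 mm across and 47 mm high, standing left of the press, the one farther from the robot; origin at the centre of its underside; to be left alone
- tape_roll: roll of brown tape, 92 mm across and 48 mm high, lying at the left of the table; origin at the centre of its underside; to be left alone
- order_pad: order pad, 140 x 99 x 14 mm, lying at the left front of the table; origin at the centre of its underside; to be left alone
- scoop: dark measuring scoop, 61 x 147 x 30 mm, lying right of the press; origin at the centre of its underside; to be left alone
- scraper: bench scraper, 98 x 120 x 22 mm, lying at the right of the table; origin at the centre of its underside; to be left alone

How it is judged:
On the way, in this order (a step that is already met when the one before it is completed fails the run):
1. the tray is fully home against the back stop, with the lever still open (x of lidded_tray in the frame of press_nest between -0.006 and 0.006 m and y of lidded_tray in the frame of press_nest between -0.009 and 0.009 m and z of lidded_tray in the frame of press_nest between -0.004 and 0.004 m and angle between the x axis of lidded_tray and the x axis of press_nest, either way round below 0.1 rad and value of joint press_lever below 0.3 rad), for 0.2 s.
2. the lever has snapped past centre and the pad presses the lid (x of lidded_tray in the frame of press_nest between -0.006 and 0.006 m and y of lidded_tray in the frame of press_nest between -0.009 and 0.009 m and z of lidded_tray in the frame of press_nest between -0.004 and 0.004 m and angle between the x axis of lidded_tray and the x axis of press_nest, either way round below 0.1 rad and value of joint press_lever above 1.18 rad and contact force between pressure_pad and lidded_tray above 5 N), for 0.2 s.
At the end, for the whole second after the job is handed in: The tray stands flat on the bed, home within 6 mm of the back stop (9 mm across, 0.1 rad) and at rest; the lever rests past centre (angle above 1.18 rad) and the pad presses on the lid with more than 5 N; the bystanders are within 20 mm of where they stood and upright (all of step 2 and linear speed of lidded_tray below 0.01 m/s and velocity of joint press_lever between -0.05 and 0.05 rad/s and distance of each of rice_bowl, dip_cup_near, dip_cup_far, tape_roll, order_pad, scoop, scraper from where it was at the start of the episode below 0.02 m and angle between each of rice_bowl, dip_cup_near, dip_cup_far, tape_roll, order_pad, scoop, scraper's own z axis and vertical below 0.2 rad); the robot touches nothing.
It fails at once if the tray is lifted off the bed or tipped (z of lidded_tray in the frame of press_nest above 0.01 m or angle between lidded_tray's own z axis and vertical above 0.15 rad).
It fails at once if a bystander is pushed away, lifted or knocked over (distance of any of rice_bowl, dip_cup_near, dip_cup_far, tape_roll, order_pad, scoop, scraper from where it was at the start of the episode above 0.02 m or angle between any of rice_bowl, dip_cup_near, dip_cup_far, tape_roll, order_pad, scoop, scraper's own z axis and vertical above 0.2 rad).
It also fails if it takes over 56 s, if anything falls off the work surface, if the arm or the gripper's body presses on something with over 40 N, if the wrist force passes 120 N, or if a joint passes its speed limit or range.

### The arm

A 6-joint arm with a two-finger parallel gripper is mounted at the origin on a cart in front of the work surface, level with it; the furniture and walls round the work are solid. World frame = base frame: x ahead of the robot, y to its left, z up, the work surface at z = 0. Lengths are in m, angles in rad, forces in N, time in s.
With the tool pointing down it reaches from about 0.4 to 0.825 m from the base axis. Payload 7 kg.
Tool frame: the origin (TCP) lies between the finger pads; the fingertips stand 22 mm ahead of it and the grasp point (between the pads) lies 3 mm ahead of it; z points along the fingers, y is the direction in which the jaws open and shut (so a half turn about z gives the same grasp; the last joint's range is limited). The gripper opens to 88 mm and grips with 3 to 60 N. Pads are 19 mm wide; open, the fingers measure 130 mm over their backs; the gripper's body (78 mm by 193 mm) begins 47 mm behind the grasp point.
Start: joints at [1.447, 0.359, 0.012, 0, -1.224, -0.288], TCP at [0.27, 0.619, 0.249] pointing down, gripper open.
Joint ranges: [-3.07, 3.07], [-1.43, 2.12], [-1.02, 1.25], [-3.03, 1.67], [-3.05, -0], [-3.03, 3.03]. Speed limits (rad/s): [2.39, 2.39, 3.01, 3.14, 3.14, 3.14].

### API

Orientations are given as [roll, pitch, yaw] about the fixed x, y, z axes, in that order (R = Rz(yaw) Ry(pitch) Rx(roll)).
In Python, from station import * gives the robot as it stands. The module is installed in compiled form; this text tells all that it offers.
- The arm moves only by the tool move_arm, never from a script. Its argument "rows" is a list of rows, each an object with "delta_rot": the turn, a rotation vector about the world's x, y, z in degrees, a list of three; "delta_pos": the shift along the world's x, y, z in cm, a list of three; "hand": the finger opening in cm, from 0 to 8.76. A call has exactly 10 rows; each row shifts and turns the commanded pose from where the row before left it; what a row does not reach is not made up. A row lasts 1/10 s, in which the tool goes at most 50 mm and 8.59 degrees, less where a joint would pass 70% of its speed; a pose out of reach is approached as far as the arm can. A call is refused whole if a number of a shift passes 5 or a number of a turn 8.59, either way. A call with a gripper value outside its range is refused whole. The fingers move at their own pace and stop on an object; "force" is the grip in N (left out, the last holds). Time passes only in rows, so rows that do not move let the fingers close, or fill a call up. It gives the time, the measured TCP pose, the force and the opening at its end, in the units of the state.
- get_state(): the state, without advancing time (a new reading comes with each control period).
- grab_frame(name): name is "side" or "top" or "wrist"; returns the picture (384x512x3 uint8, blue, green, red); there is no depth.
- camera_info(name): a dict with "camera_matrix" (3x3 intrinsics, pixels), "world_from_camera" (4x4, takes a point from camera to world coordinates); the wrist camera has in their place "T_tool_cam" (4x4, takes a point from camera to tool coordinates, whose origin is the TCP and whose axes are the flange's). Camera axes: x right, y down, z forward; pixel columns grow to the right and rows downward; lengths in m; the calibration is good to about 2 mm. A picture is of the moment at which its call begins: read the wrist's pose just before it. camera_info takes no time and is no camera call.
- job_done(): hands the job in, once; it reports no verdict.
The state is a dict: "t": time; "q": joint angles; "qd": joint speeds; "joint_efforts": joint torques, N m; "eef_pos": TCP position; "ee_rot": TCP orientation; "force": force on the tool from outside, world axes, zero at the start; "moment": the same for the moment, N m; "width": finger opening in m.
Only numpy, scipy, OpenCV 4.12 (cv2) and the standard library are available. Lean on these libraries where they do the work, as an engineer would, in place of code of your own. Each camera call takes 0.05 s, during which the arm holds its last target.

## Working session

There is one attempt and no reset: what is moved stays moved. The work goes in short steps, Python scripts to look and compute and a tool call to move; the robot and the scene stay as the last step left them, time stands still between calls to the robot, and variables do not carry over. Pictures are saved under pics/ and viewed, and the job is handed in when it is done.

Besides the shell and the picture viewer there is one more tool, called after "Call:" as name(argument=value, ...), one argument or row to a line, values as JSON. move_arm: Moves the arm, as the interface text tells. Its arguments: {"type":"object","properties":{"rows":{"type":"array"},"force":{"type":"number"}},"required":["rows"]}

```bash
mkdir -p pics; python3 - <<'E'
from station import *
import cv2,numpy as np
np.set_printoptions(precision=4,suppress=True)
s=get_state();print(s['t'],s['eef_pos'],s['ee_rot'],s['width'],s['force'])
for n in('side','top'):
    cv2.imwrite(f'pics/{n}0.png',grab_frame(n))
    c=camera_info(n);print(n,c['camera_matrix'],c['world_from_camera'])
print(camera_info('wrist'))
E
```

```text
0.0 [0.27   0.6182 0.2477] [ 3.14   -0.0001 -0.4119] 0.08784558413701922 [-0.1341  0.5919 -0.5404]
side [[360.2123   0.     257.4038]
 [  0.     360.2123 191.4779]
 [  0.       0.       1.    ]] [[ 0.9332 -0.2293  0.2768  0.1918]
 [-0.3591 -0.5597  0.7469 -1.1514]
 [-0.0163 -0.7963 -0.6046  0.9938]
 [ 0.      0.      0.      1.    ]]
top [[355.3098   0.     250.2707]
 [  0.     355.3098 196.3817]
 [  0.       0.       1.    ]] [[-0.0207 -0.997   0.0749  0.4609]
 [-0.9998  0.0207 -0.0006 -0.1332]
 [-0.001  -0.0749 -0.9972  1.5832]
 [ 0.      0.      0.      1.    ]]
{'camera_matrix': array([[344.5407,   0.    , 257.227 ],
       [  0.    , 344.5407, 191.1889],
       [  0.    ,   0.    ,   1.    ]]), 'T_tool_cam': array([[-0.0007, -0.9532, -0.3022,  0.0832],
       [ 1.    , -0.0007, -0.0003,  0.0005],
       [ 0.0001, -0.3022,  0.9532, -0.1369],
       [ 0.    ,  0.    ,  0.    ,  1.    ]])}
```

```bash
python3 -c "
import cv2
for n in('side','top'):
    i=cv2.imread(f'pics/{n}0.png');cv2.imwrite(f'pics/{n}0b.png',cv2.resize(i,(800,600),interpolation=cv2.INTER_CUBIC))"
```

```text
(no output)
```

View pics/side0b.png

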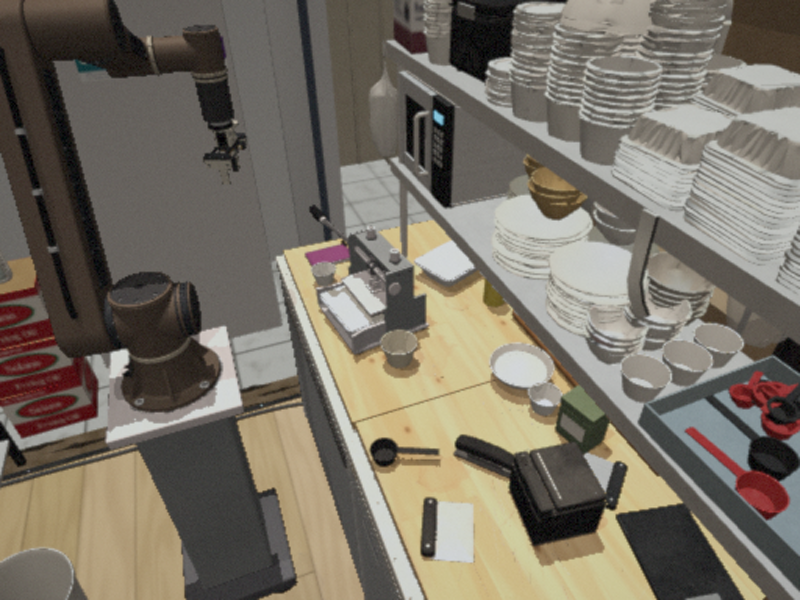

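View pics/top0b.png

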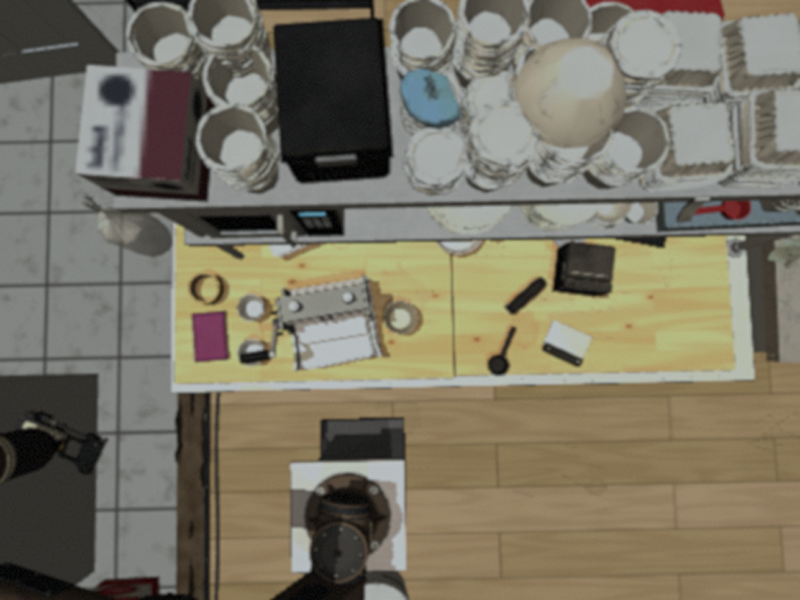

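```bash
python3 -c "
import cv2
i=cv2.imread('pics/top0.png')[160:250,105:285];cv2.imwrite('pics/topc.png',cv2.resize(i,None,fx=4.4,fy=4.4,interpolation=cv2.INTER_CUBIC))
i=cv2.imread('pics/side0.png')[120:245,180:305];cv2.imwrite('pics/sidec.png',cv2.resize(i,None,fx=4.8,fy=4.8,interpolation=cv2.INTER_CUBIC))"
```

```text
(no output)
```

View pics/topc.png

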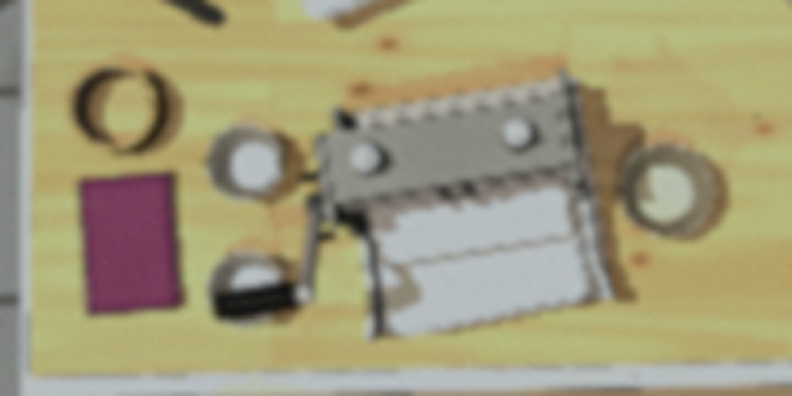

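View pics/sidec.png

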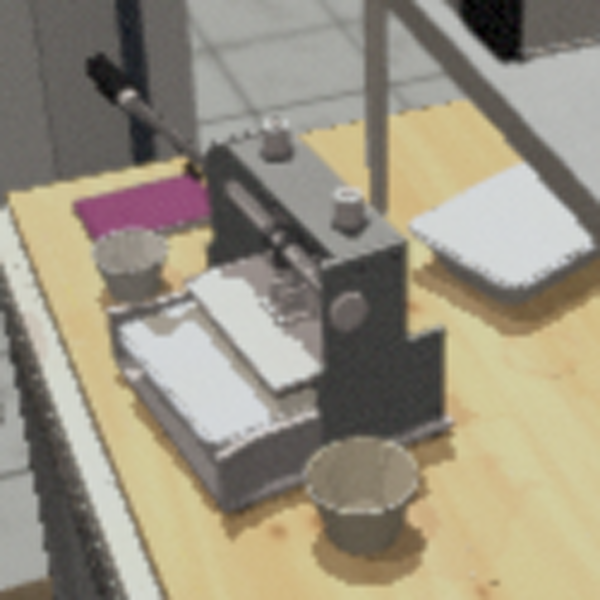

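```bash
cat > h.py <<'E'
from station import *
import cv2,numpy as np
np.set_printoptions(precision=4,suppress=True)
def ray(c,K,T,u,v,z):
    d=T[:3,:3]@np.linalg.solve(K,[u,v,1.]);o=T[:3,3]
    return o+d*(z-o[2])/d[2]
def rt(n,u,v,z):
    c=camera_info(n);return ray(c,c['camera_matrix'],c['world_from_camera'],u,v,z)
E
python3 - <<'E'
from h import *
f=lambda u,v,z:rt('top',105+u/4.4,160+v/4.4,z)
for n,u,v,z in [('rodL',368,155,.258),('rodR',518,130,.258),('gL',376,335,.072),('gR',605,297,.072),('gripL',215,303,.2685),('gripR',297,293,.2685),('cupN',254,285,.047),('cupF',252,163,.047),('bowl',672,190,.064),('tape',126,108,.048)]:
    print(n,f(u,v,z))
E
```

```text
rodL [0.5695 0.0965 0.258 ]
rodR [ 0.5882 -0.0314  0.258 ]
gL [0.411  0.1224 0.072 ]
gR [ 0.4429 -0.0985  0.072 ]
gripL [0.447  0.2238 0.2685]
gripR [0.4539 0.155  0.2685]
cupN [0.4614 0.2457 0.047 ]
cupF [0.5813 0.2474 0.047 ]
bowl [ 0.5451 -0.1654  0.064 ]
tape [0.6383 0.3715 0.048 ]
```

Call:
move_arm(
  rows=[
    {"delta_pos": [0.5, -2.5, 1.5], "delta_rot": [0, 0, -7.4], "hand": 8.7},
    {"delta_pos": [0.8, -2.9, 1.5], "delta_rot": [0, 0, -7.4], "hand": 8.7},
    {"delta_pos": [0.8, -2.9, 1.5], "delta_rot": [0, 0, -7.4], "hand": 8.7},
    {"delta_pos": [0.8, -2.9, 1.5], "delta_rot": [0, 0, -7.4], "hand": 8.7},
    {"delta_pos": [0.8, -2.9, 1.5], "delta_rot": [0, 0, -7.4], "hand": 8.7},
    {"delta_pos": [0.8, -2.9, 1.5], "delta_rot": [0, 0, -7.4], "hand": 8.7},
    {"delta_pos": [0.8, -2.9, 1.5], "delta_rot": [0, 0, -7.4], "hand": 8.7},
    {"delta_pos": [0.8, -2.9, 1.5], "delta_rot": [0, 0, -7.4], "hand": 8.7},
    {"delta_pos": [0.8, -2.9, 1.5], "delta_rot": [0, 0, -7.4], "hand": 8.7},
    {"delta_pos": [0.8, -2.9, 1.5], "delta_rot": [0, 0, -7.4], "hand": 8.7},
  ],
)

```text
t: 1.1
eef_pos: [0.3472, 0.3311, 0.3989]
ee_rot: [3.141, -0.0, -1.708]
force: [0.6, 0.7, 0.3]
width: 0.0868
```

Call:
move_arm(
  rows=[
    {"delta_pos": [0.8, -2.9, 0], "delta_rot": [0, 0, -7.4], "hand": 8.7},
    {"delta_pos": [0.8, -2.9, 0], "delta_rot": [0, 0, -7.4], "hand": 8.7},
    {"delta_pos": [0.8, -2.9, 0], "delta_rot": [0, 0, -7.4], "hand": 8.7},
    {"delta_pos": [0.8, -2.9, 0], "delta_rot": [0, 0, -7.4], "hand": 8.7},
    {"delta_pos": [0.8, -2.9, 0], "delta_rot": [0, 0, -7.4], "hand": 8.7},
    {"delta_pos": [0.8, -2.9, 0], "delta_rot": [0, 0, -7.4], "hand": 8.7},
    {"delta_pos": [0.8, -2.9, 0], "delta_rot": [0, 0, -7.4], "hand": 8.7},
    {"delta_pos": [0.8, -2.9, 0], "delta_rot": [0, 0, -7.4], "hand": 8.7},
    {"delta_pos": [0.8, -2.9, 0], "delta_rot": [0, 0, -7.4], "hand": 8.7},
    {"delta_pos": [0.6, -2.9, 0], "delta_rot": [0, 0, -7.4], "hand": 8.7},
  ],
)

```text
t: 2.1
eef_pos: [0.4251, 0.0413, 0.3984]
ee_rot: [3.141, -0.0, -3.0]
force: [1.6, 0.9, 0.2]
width: 0.0869
```

```bash
python3 - <<'E'
from h import *
s=get_state();print(s['t'],s['eef_pos'],s['ee_rot'],s['q'],s['force'])
i=grab_frame('wrist');cv2.imwrite('pics/w1.png',i);cv2.imwrite('pics/w1b.png',cv2.resize(i,(800,600),interpolation=cv2.INTER_CUBIC))
E
```

```text
2.1 [0.4251 0.0413 0.3984] [ 3.1415 -0.0003 -3.0001] [ 0.5623 -0.1335 -0.2212 -0.0002 -1.4833 -1.9916] [1.5966 0.9263 0.1931]
```

View pics/w1b.png

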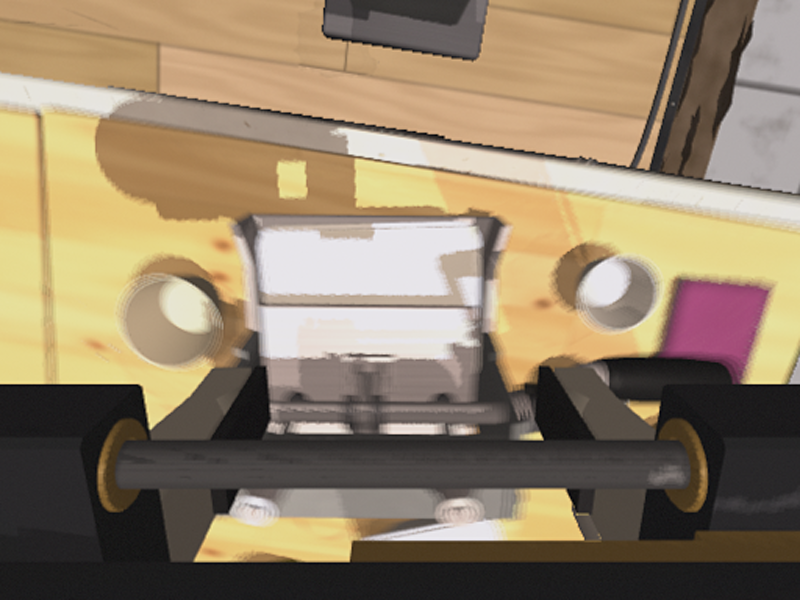

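```bash
python3 -c "
import cv2
i=cv2.imread('pics/w1.png')[125:285,140:400];cv2.imwrite('pics/w1c.png',cv2.resize(i,None,fx=3,fy=3,interpolation=cv2.INTER_CUBIC))"
```

```text
(no output)
```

View pics/w1c.png

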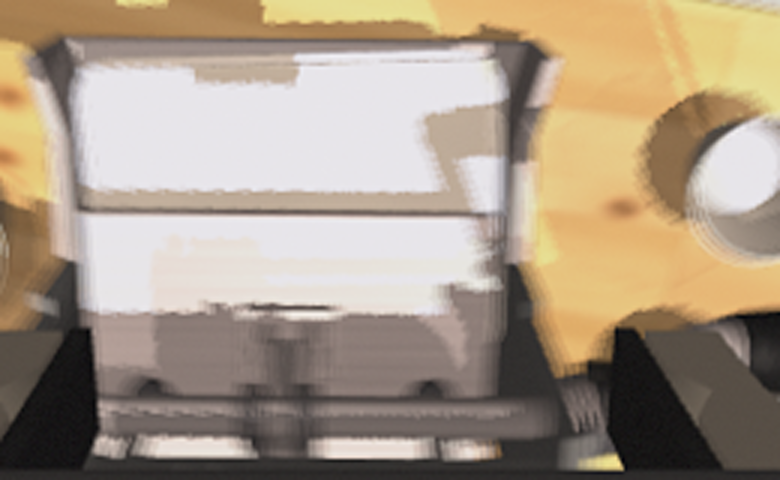

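```bash
cat >> h.py <<'E'
from scipy.spatial.transform import Rotation as Ro
def wc(p,r):
    c=camera_info('wrist');T=np.eye(4);T[:3,:3]=Ro.from_euler('xyz',r).as_matrix();T[:3,3]=p
    return c['camera_matrix'],T@c['T_tool_cam']
def rw(p,r,u,v,z):
    K,T=wc(p,r);return ray(0,K,T,u,v,z)
E
python3 - <<'E'
from h import *
p=[0.4251,0.0413,0.3984];r=[3.1415,-.0003,-3.0001]
f=lambda n,u,v,z:print(n,rw(p,r,140+u/3,125+v/3,z))
f('bedfrontR',70,42,.016);f('bedfrontL',525,42,.016)
f('guideR',45,55,.072);f('guideL',550,55,.072)
f('guideR in',75,180,.072);f('guideL in',505,180,.072)
f('rimR',80,64,.066);f('rimL',495,64,.066)
f('platR',80,211,.085);f('platL',495,211,.085)
g=lambda n,u,v,z:print(n,rw(p,r,u*.64,v*.64,z))
g('gripR',612,378,.2685);g('gripL',740,380,.2685)
g('cupN',620,293,.047);g('bowl',172,320,.064)
E
```

```text
bedfrontR [ 0.4452 -0.0997  0.016 ]
bedfrontL [0.4131 0.1268 0.016 ]
guideR [ 0.4418 -0.0967  0.072 ]
guideL [0.4099 0.1285 0.072 ]
guideR in [ 0.4987 -0.0798  0.072 ]
guideL in [0.4705 0.1193 0.072 ]
rimR [ 0.4449 -0.0822  0.066 ]
rimL [0.4183 0.1057 0.066 ]
platR [ 0.5089 -0.0735  0.085 ]
platL [0.4822 0.1149 0.085 ]
gripR [0.457  0.1606 0.2685]
gripL [0.4483 0.2301 0.2685]
cupN [0.4627 0.2546 0.047 ]
bowl [ 0.5425 -0.1588  0.064 ]
```

Call:
move_arm(
  rows=[
    {"delta_pos": [-1, -1, 0], "delta_rot": [0.95, -6.6, 0], "hand": 8.7},
    {"delta_pos": [-1, -1.1, 0], "delta_rot": [0.95, -6.6, 0], "hand": 8.7},
    {"delta_pos": [-0.8, -1.2, -2], "delta_rot": [0.95, -6.6, 0], "hand": 8.7},
    {"delta_pos": [0, 0, -3], "delta_rot": [0, 0, 0], "hand": 8.7},
    {"delta_pos": [0, 0, -3], "delta_rot": [0, 0, 0], "hand": 8.7},
    {"delta_pos": [0, 0, -3], "delta_rot": [0, 0, 0], "hand": 8.7},
    {"delta_pos": [0, 0, -3], "delta_rot": [0, 0, 0], "hand": 8.7},
    {"delta_pos": [0, 0, -3], "delta_rot": [0, 0, 0], "hand": 8.7},
    {"delta_pos": [0, 0, -3], "delta_rot": [0, 0, 0], "hand": 8.7},
    {"delta_pos": [0, 0, 0], "delta_rot": [0, 0, 0], "hand": 8.7},
  ],
)

```text
t: 3.15
eef_pos: [0.3948, 0.0077, 0.1948]
ee_rot: [-3.137, 0.343, -2.994]
force: [-0.0, 0.0, 0.3]
width: 0.0872
```

```bash
python3 - <<'E'
from h import *
s=get_state();print(s['t'],s['eef_pos'],s['ee_rot'],s['q'],s['force'])
i=grab_frame('wrist');cv2.imwrite('pics/w2.png',i);cv2.imwrite('pics/w2b.png',cv2.resize(i,(800,600),interpolation=cv2.INTER_CUBIC))
E
```

```text
3.15 [0.3948 0.0077 0.1948] [-3.1372  0.3427 -2.9944] [ 0.6943 -0.3304 -0.9869  0.3025 -0.6429 -2.3368] [-0.0217  0.0205  0.2747]
```

View pics/w2b.png

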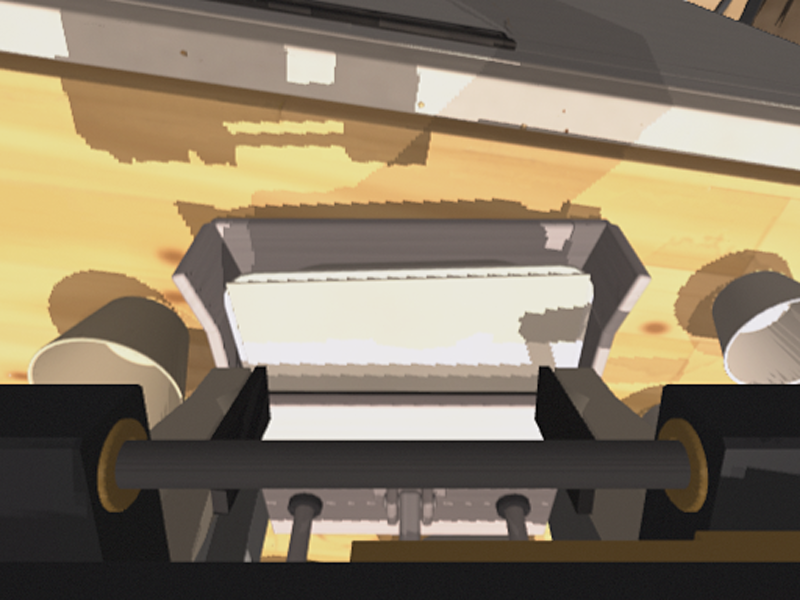

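Call:
move_arm(
  rows=[
    {"delta_pos": [0, 0, 0], "delta_rot": [-0.85, 5.9, 0], "hand": 8.7},
    {"delta_pos": [0, 0, 0], "delta_rot": [-0.85, 5.9, 0], "hand": 8.7},
    {"delta_pos": [0, 0, 0], "delta_rot": [0, 0, 0], "hand": 8.7},
    {"delta_pos": [0, 0, -2], "delta_rot": [0, 0, 0], "hand": 8.7},
    {"delta_pos": [0, 0, -2], "delta_rot": [0, 0, 0], "hand": 8.7},
    {"delta_pos": [0, 0, -1], "delta_rot": [0, 0, 0], "hand": 8.7},
    {"delta_pos": [0, 0, 0], "delta_rot": [0, 0, 0], "hand": 8.7},
    {"delta_pos": [0, 0, 0], "delta_rot": [0, 0, 0], "hand": 8.7},
    {"delta_pos": [0, 0, 0], "delta_rot": [0, 0, 0], "hand": 8.7},
    {"delta_pos": [0, 0, 0], "delta_rot": [0, 0, 0], "hand": 8.7},
  ],
)

```text
t: 4.2
eef_pos: [0.3977, 0.0099, 0.1495]
ee_rot: [3.141, 0.143, -2.995]
force: [0.5, 0.3, -0.3]
width: 0.0867
```

```bash
python3 - <<'E'
from h import *
s=get_state();print(s['t'],s['eef_pos'],s['ee_rot'],s['q'],s['force'])
E
```

```text
4.2 [0.3977 0.0099 0.1495] [ 3.1415  0.1429 -2.9947] [ 0.5887 -0.1133 -0.8396  0.0926 -0.7173 -2.0786] [ 0.4678  0.3212 -0.2602]
```

Call:
move_arm(
  rows=[
    {"delta_pos": [0, 0, -2], "delta_rot": [0, 0, 0], "hand": 8.7},
    {"delta_pos": [0, 0, -2], "delta_rot": [0, 0, 0], "hand": 8.7},
    {"delta_pos": [0, 0, -2], "delta_rot": [0, 0, 0], "hand": 8.7},
    {"delta_pos": [0, 0, -1.2], "delta_rot": [0, 0, 0], "hand": 8.7},
    {"delta_pos": [0, 0, -0.5], "delta_rot": [0, 0, 0], "hand": 8.7},
    {"delta_pos": [0, 0, 0], "delta_rot": [0, 0, 0], "hand": 8.7},
    {"delta_pos": [0, 0, 0], "delta_rot": [0, 0, 0], "hand": 8.7},
    {"delta_pos": [0, 0, 0], "delta_rot": [0, 0, 0], "hand": 8.7},
    {"delta_pos": [0, 0, 0], "delta_rot": [0, 0, 0], "hand": 8.7},
    {"delta_pos": [0, 0, 0], "delta_rot": [0, 0, 0], "hand": 8.7},
  ],
)

```text
t: 5.2
eef_pos: [0.3974, 0.0097, 0.072]
ee_rot: [-3.141, 0.142, -2.995]
force: [-0.8, 0.0, 0.5]
width: 0.0873
```

```bash
python3 - <<'E'
from h import *
s=get_state();print(s['t'],s['eef_pos'],s['ee_rot'],s['q'],s['force'])
i=grab_frame('wrist');cv2.imwrite('pics/w3.png',i);cv2.imwrite('pics/w3b.png',cv2.resize(i,(800,600),interpolation=cv2.INTER_CUBIC))
E
```

```text
5.2 [0.3974 0.0097 0.072 ] [-3.1415  0.142  -2.9949] [ 0.5849  0.0302 -0.97    0.14   -0.4457 -2.1316] [-0.75    0.0083  0.5499]
```

View pics/w3b.png

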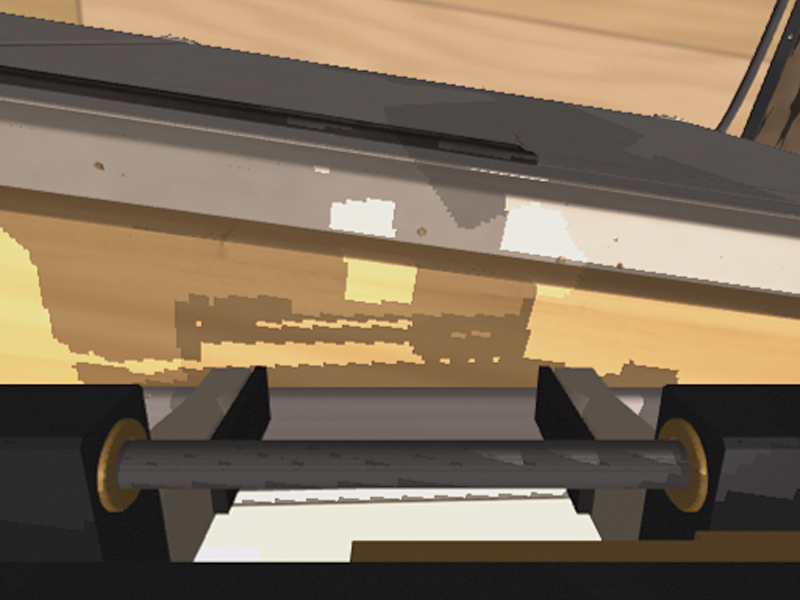

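Call:
move_arm(
  rows=[
    {"delta_pos": [0.99, 0.14, 0], "delta_rot": [0, 0, 0], "hand": 8.7},
    {"delta_pos": [0.79, 0.11, 0], "delta_rot": [0, 0, 0], "hand": 8.7},
    {"delta_pos": [0.4, 0.06, 0], "delta_rot": [0.14, -1, 0], "hand": 8.7},
    {"delta_pos": [0.4, 0.06, 0], "delta_rot": [0.14, -1, 0], "hand": 8.7},
    {"delta_pos": [0.4, 0.06, 0], "delta_rot": [0.14, -1, 0], "hand": 8.7},
    {"delta_pos": [0.4, 0.06, 0], "delta_rot": [0.14, -1, 0], "hand": 8.7},
    {"delta_pos": [0.4, 0.06, 0], "delta_rot": [0.14, -1, 0], "hand": 8.7},
    {"delta_pos": [0.4, 0.06, 0], "delta_rot": [0.14, -1, 0], "hand": 8.7},
    {"delta_pos": [0.4, 0.06, 0], "delta_rot": [0.14, -1, 0], "hand": 8.7},
    {"delta_pos": [0.4, 0.06, 0], "delta_rot": [0, 0, 0], "hand": 8.7},
  ],
)

```text
t: 6.25
eef_pos: [0.4516, 0.0148, 0.0765]
ee_rot: [3.135, 0.254, -2.995]
force: [-0.3, 0.1, -0.7]
width: 0.087
```

```bash
python3 - <<'E'
from h import *
s=get_state();print(s['t'],s['eef_pos'],s['ee_rot'],s['q'],s['force'])
d=np.array(s['eef_pos'])[:2]-[.5535,.031];c,n=np.cos(.143),np.sin(.143);print('press',d@[c,n],d@[-n,c])
i=grab_frame('side')[120:245,180:305];cv2.imwrite('pics/s3.png',cv2.resize(i,None,fx=4.8,fy=4.8,interpolation=cv2.INTER_CUBIC))
E
```

```text
6.25 [0.4516 0.0148 0.0765] [ 3.1352  0.2536 -2.995 ] [ 0.5222  0.0656 -1.0069  0.325  -0.2731 -2.2489] [-0.3002  0.118  -0.6571]
press -0.10321181980981241 -0.0015230729214138895
```

View pics/s3.png

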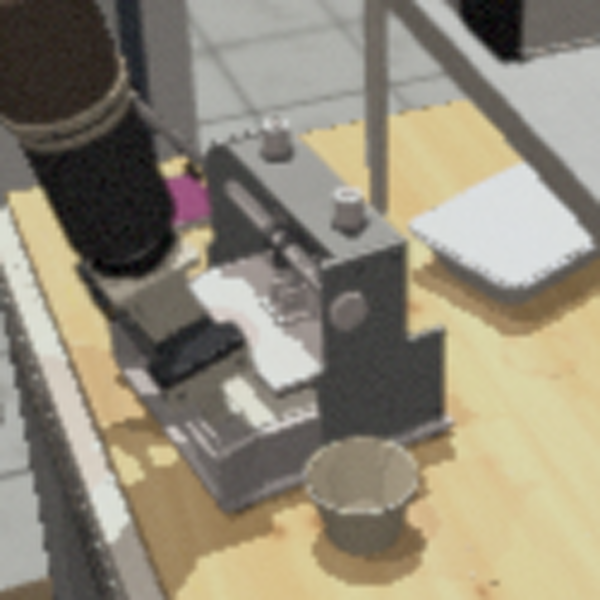

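Call:
move_arm(
  rows=[
    {"delta_pos": [0.3, 0.04, -0.1], "delta_rot": [0, 0, 0], "hand": 8.7},
    {"delta_pos": [0.3, 0.04, -0.15], "delta_rot": [0, 0, 0], "hand": 8.7},
    {"delta_pos": [0.2, 0.03, -0.15], "delta_rot": [0, 0, 0], "hand": 8.7},
    {"delta_pos": [0.1, 0.01, 0], "delta_rot": [0, 0, 0], "hand": 8.7},
    {"delta_pos": [0.1, 0.01, 0], "delta_rot": [0, 0, 0], "hand": 8.7},
    {"delta_pos": [0, 0, 0], "delta_rot": [0, 0, 0], "hand": 8.7},
    {"delta_pos": [0, 0, 0], "delta_rot": [0, 0, 0], "hand": 8.7},
    {"delta_pos": [0, 0, 0], "delta_rot": [0, 0, 0], "hand": 8.7},
    {"delta_pos": [0, 0, 0], "delta_rot": [0, 0, 0], "hand": 8.7},
    {"delta_pos": [0, 0, 0], "delta_rot": [0, 0, 0], "hand": 8.7},
  ],
)

```text
t: 7.3
eef_pos: [0.4607, 0.016, 0.0721]
ee_rot: [3.136, 0.252, -2.995]
force: [-4.8, 0.4, -1.3]
width: 0.0869
```

```bash
cat >>h.py <<'E'
def st():
    s=get_state();print(s['t'],s['eef_pos'],s['ee_rot'],'q3',s['q'][2],s['q'],'F',s['force'])
    d=np.array(s['eef_pos'])[:2]-[.5535,.031];c,n=np.cos(.143),np.sin(.143);print('press',d@[c,n],d@[-n,c])
    return s
E
python3 - <<'E'
from h import *
st()
i=grab_frame('wrist');cv2.imwrite('pics/w4.png',cv2.resize(i,(800,600),interpolation=cv2.INTER_CUBIC))
E
```

```text
7.3 [0.4607 0.016  0.0721] [ 3.136   0.2517 -2.9945] q3 -0.9933346196684878 [ 0.5108  0.0913 -0.9933  0.3281 -0.2618 -2.2415] F [-4.7753  0.4112 -1.2532]
press -0.09403841243269427 -0.0016420970317991895
```

View pics/w4.png

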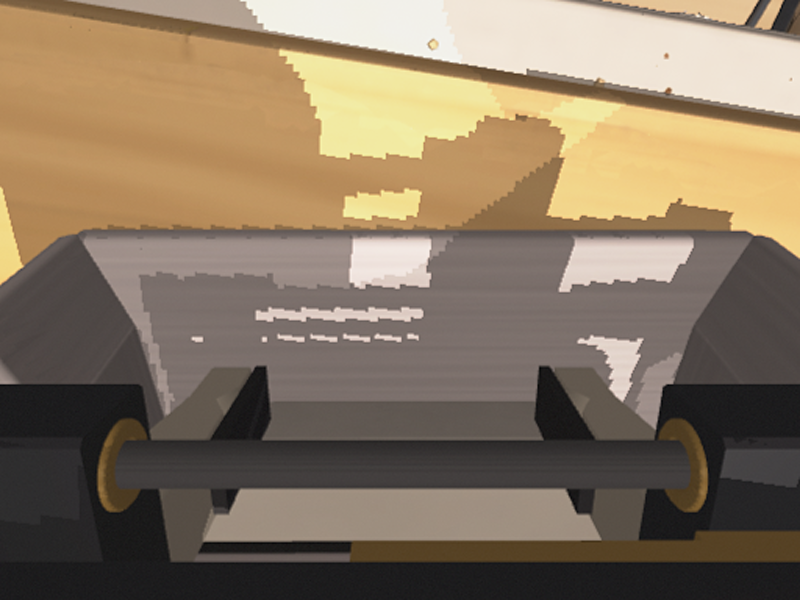

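```bash
python3 - <<'E'
from h import *
p=[.4607,.016,.0721];r=[3.136,.2517,-2.9945]
c,n=np.cos(.143),np.sin(.143)
for v in (401,404):
  for u in (320,480):
    for z in(.063,.066):
      w=rw(p,r,u*.64,v*.64,z)[:2]-[.5535,.031];print(v,u,z,w@[c,n],w@[-n,c])
for u,v,z in((90,231,.016),(740,231,.016)):
      w=rw(p,r,u*.64,v*.64,z)[:2]-[.5535,.031];print('bed',w@[c,n],w@[-n,c])
E
```

```text
401 320 0.063 -0.09470316992283394 -0.02725459277333145
401 320 0.066 -0.09747286975460674 -0.026675195181635816
401 480 0.063 -0.09467616078596389 0.020949152590886307
401 480 0.066 -0.09744652865674387 0.020336287640094482
404 320 0.063 -0.09349126284146145 -0.027346364272048382
404 320 0.066 -0.09629093775934382 -0.026764696821038676
404 480 0.063 -0.09346136873051461 0.02104828371666737
404 480 0.066 -0.09626178304382063 0.0204329668749038
bed -0.12873550906083248 -0.10867947588631355
bed -0.12919931851348318 0.11347133425747323
```

Call:
move_arm(
  rows=[
    {"delta_pos": [0.05, 0.01, 0], "delta_rot": [0, 0, 0], "hand": 8.7},
    {"delta_pos": [0.05, 0.01, 0], "delta_rot": [0, 0, 0], "hand": 8.7},
    {"delta_pos": [0, 0, 0], "delta_rot": [0, 0, 0], "hand": 8.7},
    {"delta_pos": [0, 0, 0], "delta_rot": [0, 0, 0], "hand": 8.7},
    {"delta_pos": [0, 0, 0], "delta_rot": [0, 0, 0], "hand": 8.7},
    {"delta_pos": [0, 0, 0], "delta_rot": [0, 0, 0], "hand": 8.7},
    {"delta_pos": [0, 0, 0], "delta_rot": [0, 0, 0], "hand": 8.7},
    {"delta_pos": [0, 0, 0], "delta_rot": [0, 0, 0], "hand": 8.7},
    {"delta_pos": [0, 0, 0], "delta_rot": [0, 0, 0], "hand": 8.7},
    {"delta_pos": [0, 0, 0], "delta_rot": [0, 0, 0], "hand": 8.7},
  ],
)

```text
t: 8.35
eef_pos: [0.4609, 0.0158, 0.0718]
ee_rot: [3.137, 0.251, -2.994]
force: [-10.7, 0.9, 1.6]
width: 0.0867
```

Call:
move_arm(
  rows=[
    {"delta_pos": [-0.3, -0.04, 0], "delta_rot": [0, 0, 0], "hand": 8.7},
    {"delta_pos": [-0.8, -0.11, 0], "delta_rot": [-0.14, 1, 0], "hand": 8.7},
    {"delta_pos": [-1.5, -0.21, 0], "delta_rot": [-0.43, 3, 0], "hand": 8.7},
    {"delta_pos": [-1.5, -0.21, 0], "delta_rot": [-0.43, 3, 0], "hand": 8.7},
    {"delta_pos": [-1.0, -0.14, 1], "delta_rot": [0, 0, 0], "hand": 8.7},
    {"delta_pos": [0, 0, 3], "delta_rot": [0, 0, 0], "hand": 8.7},
    {"delta_pos": [0, 0, 3], "delta_rot": [0, 0, 0], "hand": 8.7},
    {"delta_pos": [0, 0, 4], "delta_rot": [0, 0, 0], "hand": 8.7},
    {"delta_pos": [0, 0, 4], "delta_rot": [0, 0, 0], "hand": 0},
    {"delta_pos": [0, 0, 0], "delta_rot": [0, 0, 0], "hand": 0},
  ],
)

```text
t: 9.35
eef_pos: [0.4153, 0.0112, 0.2289]
ee_rot: [3.132, 0.142, -2.994]
force: [0.2, 0.2, 0.4]
width: 0.076
```

```bash
python3 - <<'E'
from h import *
st()
i=grab_frame('wrist');cv2.imwrite('pics/w5.png',cv2.resize(i,(800,600),interpolation=cv2.INTER_CUBIC))
E
```

```text
9.35 [0.4153 0.0112 0.2289] [ 3.1316  0.1418 -2.9942] q3 -0.6638635524881215 [ 0.5514 -0.169  -0.6639  0.0573 -0.9424 -2.0047] F [0.2077 0.1943 0.3763]
press -0.13959307707555071 0.0001307214494085007
```

View pics/w5.png

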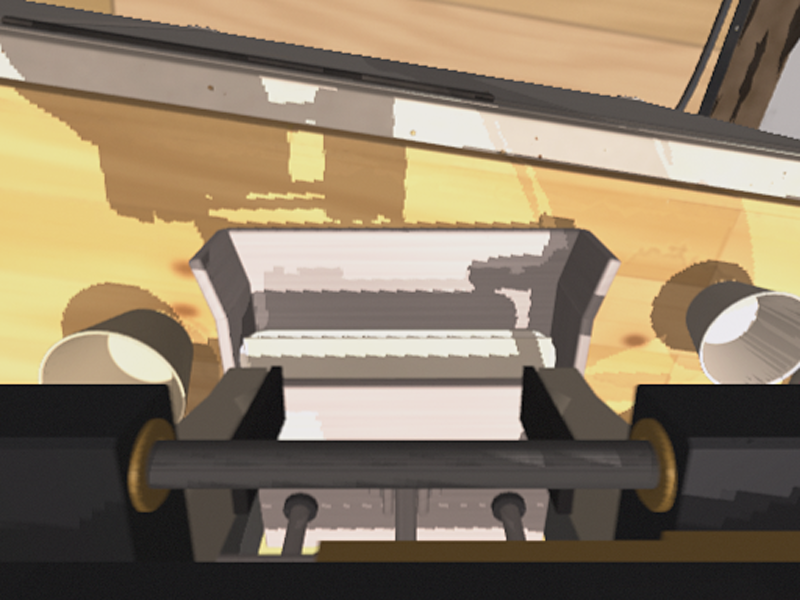

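```bash
python3 - <<'E'
from h import *
p=[.4153,.0112,.2289];r=[3.1316,.1418,-2.9942]
c,n=np.cos(.143),np.sin(.143)
for k,u,v,z in(('rim',250,334,.065),('rim',545,331,.065),('plat',280,381,.085),('plat',525,378,.085),('bed',230,232,.016),('bed',580,229,.016)):
      w=rw(p,r,u*.64,v*.64,z)[:2]-[.5535,.031];print(k,w@[c,n],w@[-n,c])
E
```

```text
rim -0.07718390458626534 -0.0916809112859051
rim -0.07916285486906496 0.08874641732674582
plat -0.05645640905884377 -0.07146597257493947
plat -0.05831559121039951 0.07429659313320214
bed -0.1258704399970462 -0.11093829566591419
bed -0.1283016115065027 0.11812738919320594
```

Call:
move_arm(
  rows=[
    {"delta_pos": [-1.0, 0, 0.6], "delta_rot": [0.25, -1.7, 0], "hand": 0},
    {"delta_pos": [-0.5, 2.0, 1.0], "delta_rot": [0.25, -1.7, 0], "hand": 0},
    {"delta_pos": [-0.5, 3.0, 1.0], "delta_rot": [0.25, -1.7, 0], "hand": 0},
    {"delta_pos": [-0.5, 3.0, 1.0], "delta_rot": [0.25, -1.7, 0], "hand": 0},
    {"delta_pos": [-0.5, 3.0, 0], "delta_rot": [0, 0, 0], "hand": 0},
    {"delta_pos": [-0.3, 3.0, 0], "delta_rot": [0, 0, 0], "hand": 0},
    {"delta_pos": [-0.2, 2.5, 0], "delta_rot": [0, 0, 0], "hand": 0},
    {"delta_pos": [0, 1.0, 0], "delta_rot": [0, 0, 0], "hand": 0},
    {"delta_pos": [0, 0, 0], "delta_rot": [0, 0, 0], "hand": 0},
    {"delta_pos": [0, 0, 0], "delta_rot": [0, 0, 0], "hand": 0},
  ],
)

```text
t: 10.4
eef_pos: [0.3767, 0.1842, 0.2581]
ee_rot: [3.135, 0.25, -2.995]
force: [0.5, -0.5, -0.7]
width: 0.0004
```

```bash
python3 - <<'E'
from h import *
s=st();print(s['width'])
i=grab_frame('wrist');cv2.imwrite('pics/w6.png',cv2.resize(i,(800,600),interpolation=cv2.INTER_CUBIC))
i=grab_frame('side')[60:245,120:305];cv2.imwrite('pics/s6.png',cv2.resize(i,None,fx=3.2,fy=3.2,interpolation=cv2.INTER_CUBIC))
E
```

```text
10.4 [0.3767 0.1842 0.2581] [ 3.1354  0.2495 -2.9945] q3 -0.7475008711619016 [ 1.1145 -0.2538 -0.7475  0.2494 -0.9434 -2.6709] F [ 0.529  -0.5389 -0.7213]
press -0.15316789630920072 0.17682859215532049
0.00038061012752541214
```

View pics/w6.png

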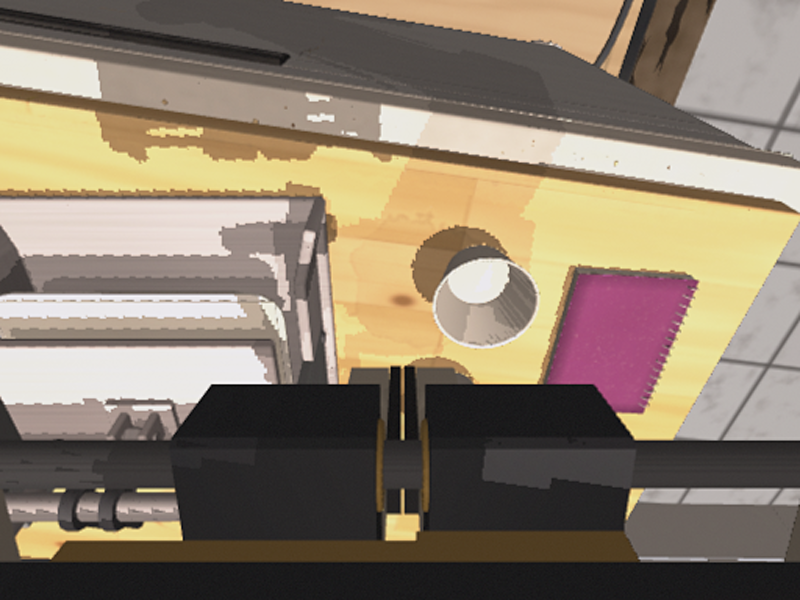

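View pics/s6.png

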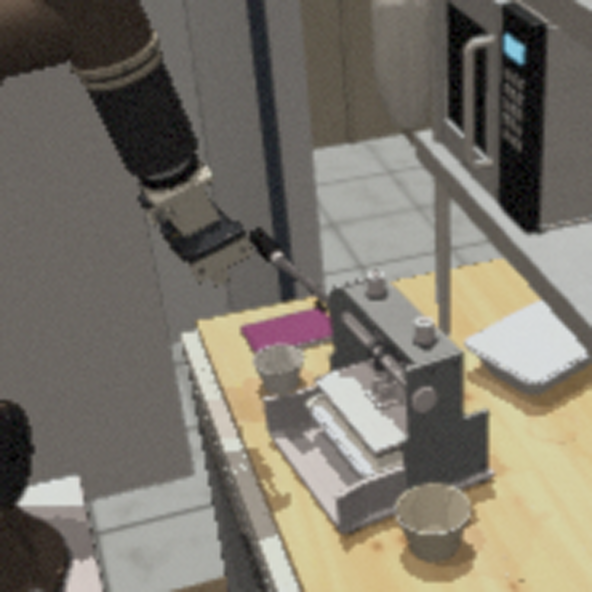

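Call:
move_arm(
  rows=[
    {"delta_pos": [1.39, 0.2, 0.2], "delta_rot": [0, 0, 0], "hand": 0},
    {"delta_pos": [1.39, 0.2, 0.2], "delta_rot": [0, 0, 0], "hand": 0},
    {"delta_pos": [1.29, 0.19, 0.1], "delta_rot": [0, 0, 0], "hand": 0},
    {"delta_pos": [0.6, 0.08, 0.1], "delta_rot": [0, 0, 0], "hand": 0},
    {"delta_pos": [0.5, 0.07, 0.1], "delta_rot": [0, 0, 0], "hand": 0},
    {"delta_pos": [0.5, 0.07, 0.35], "delta_rot": [0, 0, 0], "hand": 0},
    {"delta_pos": [0.5, 0.07, 0.35], "delta_rot": [0, 0, 0], "hand": 0},
    {"delta_pos": [0.52, 0.07, 0.33], "delta_rot": [0, 0, 0], "hand": 0},
    {"delta_pos": [0.52, 0.07, 0.33], "delta_rot": [0, 0, 0], "hand": 0},
    {"delta_pos": [0, 0, 0], "delta_rot": [0, 0, 0], "hand": 0},
  ],
)

```text
t: 11.5
eef_pos: [0.4486, 0.1941, 0.2792]
ee_rot: [3.135, 0.249, -2.996]
force: [-4.3, -1.2, 1.8]
width: 0.0003
```

```bash
python3 - <<'E'
from h import *
s=st();print(s['width'])
i=grab_frame('wrist');cv2.imwrite('pics/w7.png',cv2.resize(i,(800,600),interpolation=cv2.INTER_CUBIC))
i=grab_frame('side')[60:245,120:305];cv2.imwrite('pics/s7.png',cv2.resize(i,None,fx=3.2,fy=3.2,interpolation=cv2.INTER_CUBIC))
E
```

```text
11.5 [0.4486 0.1941 0.2792] [ 3.1351  0.2494 -2.9958] q3 -0.5903116415974322 [ 0.9418 -0.1248 -0.5903  0.2151 -0.9355 -2.4792] F [-4.3277 -1.219   1.7728]
press -0.08058521828417507 0.17637863383314648
0.00025860976309360114
```

View pics/s7.png

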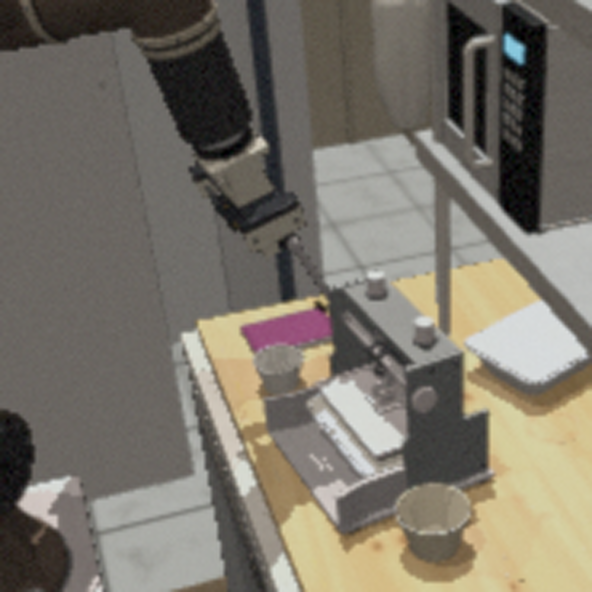

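Call:
move_arm(
  rows=[
    {"delta_pos": [1.2, 0.17, 0.42], "delta_rot": [0, 0, 0], "hand": 0},
    {"delta_pos": [1.16, 0.17, 0.4], "delta_rot": [0, 0, 0], "hand": 0},
    {"delta_pos": [1.22, 0.17, 0.2], "delta_rot": [0, 0, 0], "hand": 0},
    {"delta_pos": [1.22, 0.17, 0.2], "delta_rot": [0, 0, 0], "hand": 0},
    {"delta_pos": [1.23, 0.18, 0], "delta_rot": [0, 0, 0], "hand": 0},
    {"delta_pos": [1.23, 0.18, -0.1], "delta_rot": [0, 0, 0], "hand": 0},
    {"delta_pos": [0.6, 0.08, -0.1], "delta_rot": [0, 0, 0], "hand": 0},
    {"delta_pos": [0.6, 0.08, -0.2], "delta_rot": [0, 0, 0], "hand": 0},
    {"delta_pos": [0, 0, 0], "delta_rot": [0, 0, 0], "hand": 0},
    {"delta_pos": [0, 0, 0], "delta_rot": [0, 0, 0], "hand": 0},
  ],
)

```text
t: 12.6
eef_pos: [0.5334, 0.2068, 0.2871]
ee_rot: [3.135, 0.25, -2.995]
force: [-1.7, -0.3, -0.8]
width: 0.0006
```

```bash
python3 - <<'E'
from h import *
s=st();print(s['width'])
i=grab_frame('side')[60:245,120:305];cv2.imwrite('pics/s8.png',cv2.resize(i,None,fx=3.2,fy=3.2,interpolation=cv2.INTER_CUBIC))
E
```

```text
12.6 [0.5334 0.2068 0.2871] [ 3.1348  0.2499 -2.9948] q3 -0.4209469062553978 [ 0.8037  0.0241 -0.4209  0.1827 -0.9303 -2.3219] F [-1.6633 -0.3365 -0.8178]
press 0.00518961452192552 0.17689092660041109
0.0005699004746967737
```

View pics/s8.png

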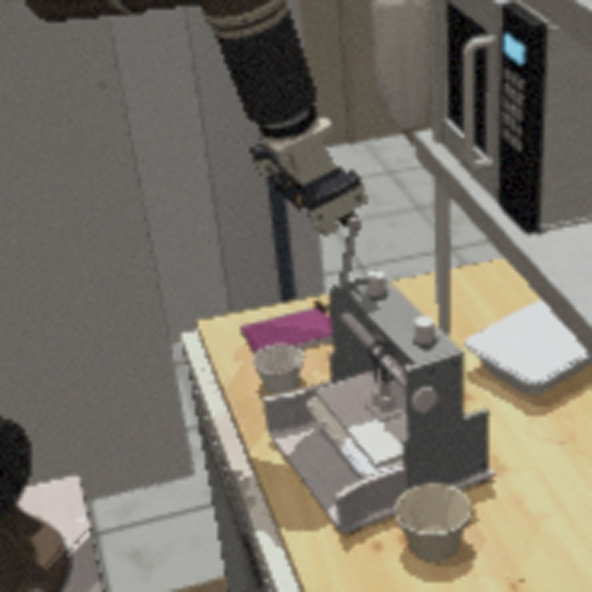

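Call:
move_arm(
  rows=[
    {"delta_pos": [0.6, 0.08, -0.15], "delta_rot": [0, 0, 0], "hand": 0},
    {"delta_pos": [0.6, 0.08, -0.2], "delta_rot": [0, 0, 0], "hand": 0},
    {"delta_pos": [0.6, 0.08, -0.2], "delta_rot": [0, 0, 0], "hand": 0},
    {"delta_pos": [0.6, 0.08, -0.25], "delta_rot": [0, 0, 0], "hand": 0},
    {"delta_pos": [0.5, 0.07, -0.25], "delta_rot": [0, 0, 0], "hand": 0},
    {"delta_pos": [0, 0, 0], "delta_rot": [0, 0, 0], "hand": 0},
    {"delta_pos": [0, 0, 0], "delta_rot": [0, 0, 0], "hand": 0},
    {"delta_pos": [0, 0, 0], "delta_rot": [0, 0, 0], "hand": 0},
    {"delta_pos": [0, 0, 0], "delta_rot": [0, 0, 0], "hand": 0},
    {"delta_pos": [0, 0, 0], "delta_rot": [0, 0, 0], "hand": 0},
  ],
)

```text
t: 13.65
eef_pos: [0.5624, 0.2109, 0.2773]
ee_rot: [3.134, 0.251, -2.995]
force: [-0.7, -0.4, 0.6]
width: 0.0003
```

```bash
python3 - <<'E'
from h import *
s=st();print(s['width'])
i=grab_frame('side')[60:245,120:305];cv2.imwrite('pics/s9.png',cv2.resize(i,None,fx=3.2,fy=3.2,interpolation=cv2.INTER_CUBIC))
E
```

```text
13.65 [0.5624 0.2109 0.2773] [ 3.1343  0.2507 -2.9946] q3 -0.3816248560567683 [ 0.7661  0.0799 -0.3816  0.1762 -0.9071 -2.2837] F [-0.6771 -0.4486  0.603 ]
press 0.03447259941096989 0.17679019418567507
0.0002545893345599318
```

View pics/s9.png

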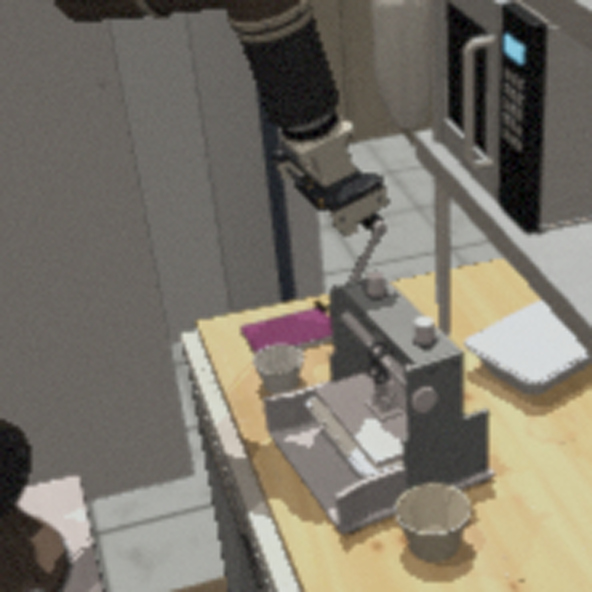

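Call:
move_arm(
  rows=[
    {"delta_pos": [-0.5, -0.07, 0.2], "delta_rot": [0, 0, 0], "hand": 0},
    {"delta_pos": [-1, -0.14, 0.3], "delta_rot": [0, 0, 0], "hand": 0},
    {"delta_pos": [-2, -0.28, 0.5], "delta_rot": [0, 0, 0], "hand": 0},
    {"delta_pos": [-2, -0.28, 1], "delta_rot": [0, 0, 0], "hand": 0},
    {"delta_pos": [-2, -0.28, 1], "delta_rot": [0, 0, 0], "hand": 0},
    {"delta_pos": [-2, -0.28, 1], "delta_rot": [0, 0, 0], "hand": 0},
    {"delta_pos": [-2, -0.28, 1], "delta_rot": [0, 0, 0], "hand": 0},
    {"delta_pos": [-2, -0.28, 1], "delta_rot": [0, 0, 0], "hand": 0},
    {"delta_pos": [0, 0, 0], "delta_rot": [0, 0, 0], "hand": 0},
    {"delta_pos": [0, 0, 0], "delta_rot": [0, 0, 0], "hand": 0},
  ],
)

```text
t: 14.7
eef_pos: [0.427, 0.192, 0.3377]
ee_rot: [3.133, 0.252, -2.994]
force: [-0.6, -0.0, -0.3]
width: 0.0003
```

```bash
python3 - <<'E'
from h import *
s=st()
i=grab_frame('side')[120:245,180:305];cv2.imwrite('pics/s10.png',cv2.resize(i,None,fx=4.8,fy=4.8,interpolation=cv2.INTER_CUBIC))
i=grab_frame('top')[160:250,105:285];cv2.imwrite('pics/t10.png',cv2.resize(i,None,fx=4.4,fy=4.4,interpolation=cv2.INTER_CUBIC))
E
```

```text
14.7 [0.427  0.192  0.3377] [ 3.1328  0.2519 -2.9939] q3 -0.5138754430483837 [ 0.991  -0.2005 -0.5139  0.2047 -1.09   -2.4926] F [-0.6427 -0.0347 -0.3171]
press -0.10229349255077037 0.17741336699902985
```

View pics/s10.png

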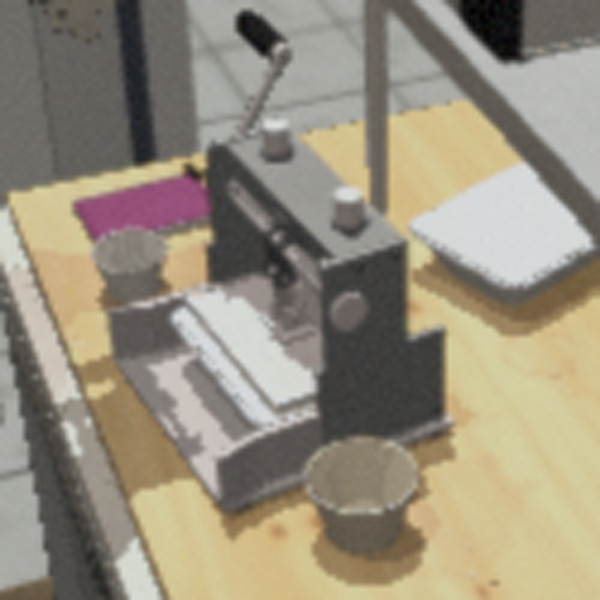

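View pics/t10.png

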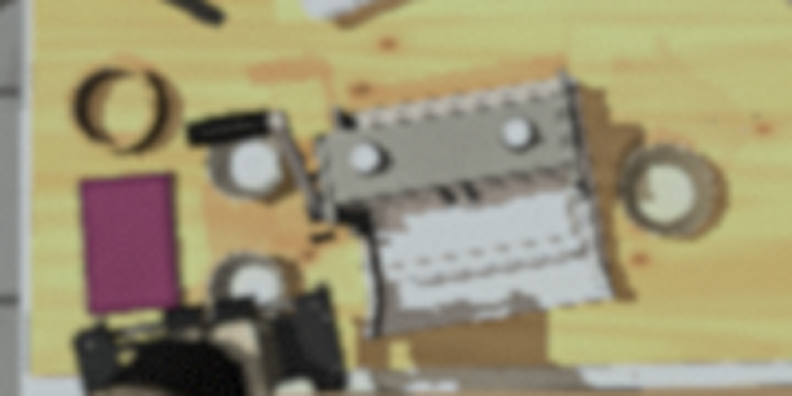

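```bash
python3 - <<'E'
from h import *
w=rt('top',105+229/4.4,160+128/4.4,.2732)[:2]-[.5535,.031]
c,n=np.cos(.143),np.sin(.143);x=w@[c,n];print(x,w@[-n,c],'angle',.66+np.arcsin(x/.125))
for k,u,v in(('rim',400,283),('rim',580,253)):
  w=rt('top',105+u/4.4,160+v/4.4,.066)[:2]-[.5535,.031];print(k,w@[c,n])
E
```

```text
0.06523052671227954 0.17212096114816428 angle 1.2090114536805794
rim -0.08235368793232366
rim -0.0821381871703822
```

Call:
move_arm(
  rows=[
    {"delta_pos": [-0.3, -2.5, 0], "delta_rot": [-0.25, 1.7, 0], "hand": 0},
    {"delta_pos": [-0.3, -2.5, 0], "delta_rot": [-0.25, 1.7, 0], "hand": 0},
    {"delta_pos": [-0.3, -2.5, 0], "delta_rot": [-0.25, 1.7, 0], "hand": 0},
    {"delta_pos": [-0.3, -2.5, 0], "delta_rot": [-0.25, 1.7, 0], "hand": 0},
    {"delta_pos": [0, -2.5, -1], "delta_rot": [0, 0, 0], "hand": 0},
    {"delta_pos": [0, -2.5, -2], "delta_rot": [0, 0, 0], "hand": 0},
    {"delta_pos": [0, -2.5, -2], "delta_rot": [0, 0, 0], "hand": 0},
    {"delta_pos": [0, -0.5, -2], "delta_rot": [0, 0, 0], "hand": 0},
    {"delta_pos": [0, 0, 0], "delta_rot": [0, 0, 0], "hand": 0},
    {"delta_pos": [0, 0, 0], "delta_rot": [0, 0, 0], "hand": 0},
  ],
)

```text
t: 15.8
eef_pos: [0.4159, 0.0117, 0.2671]
ee_rot: [3.135, 0.129, -2.996]
force: [0.7, 0.1, 0.5]
width: 0.0005
```

```bash
python3 - <<'E'
from h import *
s=st()
i=grab_frame('wrist');cv2.imwrite('pics/w11.png',cv2.resize(i,(800,600),interpolation=cv2.INTER_CUBIC))
E
```

```text
15.8 [0.4159 0.0117 0.2671] [ 3.1353  0.1294 -2.9955] q3 -0.5861960974344147 [ 0.5506 -0.1911 -0.5862  0.0518 -1.0547 -1.9978] F [0.6599 0.0741 0.4878]
press -0.1389432919765163 0.0005538649635328948
```

View pics/w11.png

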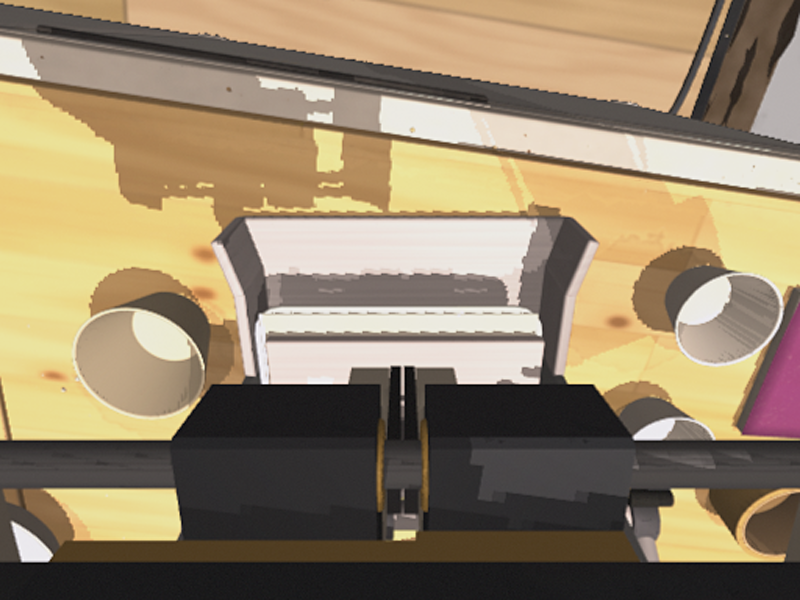

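```bash
python3 - <<'E'
from h import *
p=[.4159,.0117,.2671];r=[3.1353,.1294,-2.9955]
c,n=np.cos(.143),np.sin(.143)
for k,u,v,z in(('rim',265,312,.065),('rim',540,311,.065),('bed',248,217,.016),('bed',565,217,.016)):
      w=rw(p,r,u*.64,v*.64,z)[:2]-[.5535,.031];print(k,w@[c,n],w@[-n,c])
print(job_done())
E
```

```text
rim -0.07498155676107632 -0.09168782230182772
rim -0.07572139636410763 0.09478509273143926
bed -0.12687708197916933 -0.10944597432878783
bed -0.12715908941208962 0.11885767819591472
the job is handed in; nothing more can be done
None
```

The tray is home against the back stop, the lever has been pushed past centre and stays there, and I have handed the job in. `job_done` gave no verdict.

**Tray:** I pushed it with the open fingers until it stopped dead; the wrist force rose to about 5 N, then to about 11 N on a further 1 mm nudge.
- By wrist camera, the front rim was at −78 mm in the press frame after the push and about −75 mm after clamping. Fully home is −78.5 mm.
- The top camera gave −82 mm after clamping. That is about 7 mm off the wrist reading. I put it down to the coarser view and did not resolve it.

**Lever:** I pushed it over with the closed fingers. It stayed over after the arm backed away, with the platen clamped down on the lid.
- The top camera puts the lever at about 1.21 rad, where the stop is at 1.26 rad and the requirement is above 1.18 rad. The estimate is only good to about 0.05 rad, so it does not by itself prove the threshold is met.
- I could not measure the pad force on the lid.

**Surroundings:** the bowl, both cups, order pad and tape roll look unmoved in the final pictures. I took no late picture of the scoop or scraper, but the arm never went near them. The arm ended clear of everything, 15.8 s into the 56 s allowed.

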